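Spray fixture stops with anti-spatter

ROBOT

A 6-joint arm with a two-finger parallel gripper is mounted at the origin on the work surface. World frame = base frame: x ahead of the robot, y to its left, z up, the work surface at z = 0. Lengths are in m, angles in rad, forces in N, time in s.
With the tool pointing down it reaches from about 0.375 to 0.925 m from the base axis. Payload 5.7 kg.
Tool frame: the origin (TCP) lies midway between the tips of the shut fingers; the grasp point (between the pads) lies 19 mm behind it; z points along the fingers, x is the direction in which the jaws open and shut, and the axes are right-handed (so a half turn about z gives the same grasp; the last joint's range is limited). The gripper opens to 88 mm and grips with 3 to 60 N. Pads are 20 mm wide; open, the fingers measure 115 mm over their backs; the gripper's body (75 mm by 178 mm) begins 61 mm behind the grasp point.
Start: joints at [-1.333, 0.359, 1.51, -0, 1.272, -0.115], TCP at [0.207, -0.563, 0.223] pointing down, gripper open.
Joint ranges: [-2.97, 2.97], [-1.01, 2.36], [0.21, 2.38], [-0.96, 4.11], [0.2, 2.71], [-2.98, 2.98]. Speed limits (rad/s): [2.39, 2.39, 3.14, 3.14, 3.14, 3.14].

INTERFACE

Orientations are given as a unit quaternion [x, y, z, w].
In Python, from bench import move_ptp, servo_line, goto_joints, move_gripper, sleep, inverse_kinematics, capture, PlanningError, close_job, spot_in, silhouettes, current_clock, current_joint_pos, current_qvel, current_joint_torque, current_position, current_orientation, current_force, current_torque, current_finger_gap gives the robot as it stands. Calls block until the motion is done:
- move_ptp(position, orientation): joint-space move of the TCP to a pose.
- servo_line(position, orientation=None, rate=0.15, contact_N=None): straight line of the TCP; orientation=None keeps the orientation; rate is the mean speed in m/s. With contact_N (N) it stops when the force on the tool has changed by that much, and returns True; else False.
- goto_joints(angles): joint-space move.
- move_gripper(opening): finger opening in m; the grip force is fixed at half the most; returns when the fingers have stopped.
- sleep(seconds).
- inverse_kinematics(position, orientation): joint angles nearest the present ones, or None.
- capture(name): name is "scene" or "top" or "wrist"; returns a dict with "image" (400x640x3 uint8, blue, green, red), "range_z" (400x640 float32, m along the optical axis (not along the pixel's ray), 0 where there is no reading), "intrinsics" (3x3 intrinsics, pixels), "R" (3x3) and "t" (3): a world point X has camera coordinates R X + t. Camera axes: x right, y down, z forward; pixel columns grow to the right and rows downward; lengths in m; the calibration is good to about 2 mm. The wrist camera is an equidistant fisheye: a pixel r from the principal point sees the ray r / f radians off the axis. A picture is of the moment at which its call begins.
A pose or a line that the arm cannot do raises PlanningError and nothing moves.
- close_job(): hands the job in, once; it reports no verdict.
Trained networks look in the newest picture that a camera, given by its name, has taken for a name from the list of things; names that differ only in an ending like _2 or _b are one class to them, and where a whole thing is asked for, a point or a joint stands for the part that bears it (a point fixed in the world has none). Each returns a list of dicts, best first, with "conf" (0 to 1); they miss things now and then, are a little off and sometimes report something else, mostly with a low value. They report only what shows in the picture. A call takes as long as a camera call. They do not tell look-alikes from the thing itself.
- spot_in(camera, query): "xy" ([column, row] in pixels, amid what is visible of it).
- silhouettes(camera, query): "region" (400x640 bool, what is visible of it) and "xy" ([column, row] in pixels, amid what is visible of it).
Readings, each from a call of its own:
- current_clock(): time.
- current_joint_pos(): joint angles.
- current_qvel(): joint speeds.
- current_joint_torque(): joint torques, N m.
- current_position(): TCP position.
- current_orientation(): TCP orientation.
- current_force(): force on the tool from outside, world axes, zero at the start.
- current_torque(): the same for the moment, N m.
- current_finger_gap(): finger opening in m.
Only numpy, scipy, OpenCV 4.12 (cv2) and the standard library are available. Lean on these libraries where they do the work, as an engineer would, in place of code of your own. Each camera call takes 0.05 s, during which the arm holds its last target.

TASK

Treat the fixture stops lying on the right of the welding table with anti-spatter: take the clamp out of the drip tray and lay it flat on the bench clear of the tray, lift the overcap off the spray can in the holder, lay all the stops flat in the tray, then press the spray head well down for a moment and let it up again. Afterwards lay all the stops flat on the drip rack, not on top of one another, put the overcap squarely back on the can, and leave the other things on the bench where they are.

Things in the scene. Friction and masses are not known exactly. Their poses are not given: they have to be found in the camera images.
- station: spray station, fixed: metal drip tray 250 x 240 mm outside (x, y), floor 3 mm above the bench, lip 3 mm thick, its top 9 mm above the bench. Origin: middle of the tray, at bench height; x points to the can, z up. Behind the tray a fixed upright white aerosol can, 53 mm across, axis at x = 182 mm, in a holder on a 6 mm foot plate (43 mm either side of the axis); its nozzle faces the tray
- can_shoulder (a point): point on the can's axis at the flat shoulder of the can (150 mm above the bench), on which the overcap's rim rests; the tapered metal dome above it is 43 mm across at its foot, 9 mm high, and carries the spray head
- spray_head_top (a point): centre of the flat top of the spray head, a round white push head 22 mm across, 180.5 mm above the bench when up; covered while the overcap is on
- spray_head (a joint): how far the sprung spray head is pressed down, m: 0 up, 0.005 fully down. It starts to move at about 3 N and takes about 10 N to go fully down; it springs back up by itself. It sprays from about 0.003 on
- overcap: loose grey plastic overcap of the spray can, an upturned cup: 52 mm across, 40 mm tall, wall 2.5 mm, 47 mm across inside, 37 mm deep inside, 25 g; nothing clips. Origin: centre of its open lower rim; z up through its closed top. It starts on the can
- clamp: small steel F-clamp, 0.45 kg, lying flat in the tray, 22 mm thick. Origin: under the grip point of its bar, at the resting surface. Bar along x from -90 to 60 mm at y = 0, 14 mm wide, 2 to 20 mm high, free to grip between the arms (faces at x = -33 and 42 mm). Arms reach y = -75 mm; the spindle (10 mm) runs along x at y = -62 mm, its 22 mm black handle to x = -108 mm
- clamp_mid (a point): point on the clamp at x = -20, y = -25, z = 11 mm in its frame, about the middle of the clamp
- rack: drip rack, fixed: a steel grate 215 x 180 mm (x, y), its flat top 20 mm above the bench, no rim. Origin: middle of its footprint on the bench; z up
- stop1: slotted steel fixture stop, a flat bar 80 x 30 x 18 mm (x, y, z), 0.25 kg, with a round hole and a slot through it; both faces alike. Origin: centre of the face that lies down at the start; x along its length. May be absent
- stop1_mid (a point): centre of stop1's solid
- stop2: slotted steel fixture stop, a flat bar 80 x 30 x 18 mm (x, y, z), 0.25 kg, with a round hole and a slot through it; both faces alike. Origin: centre of the face that lies down at the start; x along its length. May be absent
- stop2_mid (a point): centre of stop2's solid
- stop3: slotted steel fixture stop, a flat bar 80 x 30 x 18 mm (x, y, z), 0.25 kg, with a round hole and a slot through it; both faces alike. Origin: centre of the face that lies down at the start; x along its length. May be absent
- stop3_mid (a point): centre of stop3's solid
- stop4: slotted steel fixture stop, a flat bar 80 x 30 x 18 mm (x, y, z), 0.25 kg, with a round hole and a slot through it; both faces alike. Origin: centre of the face that lies down at the start; x along its length. May be absent
- stop4_mid (a point): centre of stop4's solid
- paint_can: larger grey aerosol can with its black cap on, 65 mm across, 198 mm tall, standing loose on the bench beyond the rack (bystander, not the can of this job)
- torch_nozzle: copper torch nozzle, 23 mm across, 52 mm tall, standing beyond the stops (bystander)
- clamp_pin: steel clamping pin, 27 mm across, 56 mm tall, standing at the near right (bystander)
Things that resemble listed ones, but are neither listed nor needed, are in the scene too. What is shaped like the stop1 but pink or turquoise is not meant.

How it is judged:
By the outcome, as a careful person would: the job done as asked, in the order asked, and still so for the second after the job is handed in, with the robot touching nothing.
Of stop1, stop2, stop3, stop4 only 2 to 4 are there at a start; the rules pass over those that are not, and their reading is None.
At some moment in a run one of stop1, stop2, stop3, stop4, clamp may be knocked a few centimetres aside while the robot is not near it.
It also fails if it takes over 210 s, if anything falls off the work surface, if the arm or the gripper's body presses on something with over 40 N, if the wrist force passes 120 N, or if a joint passes its speed limit or range.

## Working session

There is one attempt and no reset: what is moved stays moved. The work goes in short steps, each a Python script; the robot and the scene stay as the last script left them, time stands still between calls to the robot, and variables do not carry over. Pictures are saved under pics/ and viewed, and the job is handed in when it is done.

```bash
ls; mkdir -p pics
cat > h.py <<'E'
import numpy as np, cv2
from bench import *
def pix2world(c,u,v,z=None):
    K,R,t=c["intrinsics"],c["R"],c["t"]
    if z is None: z=c["range_z"][int(round(v)),int(round(u))]
    p=np.array([(u-K[0,2])/K[0,0]*z,(v-K[1,2])/K[1,1]*z,z]); return R.T@(p-t)
def onplane(c,u,v,h):
    K,R,t=c["intrinsics"],c["R"],c["t"]
    d=R.T@np.array([(u-K[0,2])/K[0,0],(v-K[1,2])/K[1,1],1]); o=-R.T@t
    return o+d*(h-o[2])/d[2]
def cloud(c):
    K,R,t=c["intrinsics"],c["R"],c["t"]; z=c["range_z"]
    v,u=np.mgrid[0:z.shape[0],0:z.shape[1]]
    P=np.stack([(u-K[0,2])/K[0,0]*z,(v-K[1,2])/K[1,1]*z,z],-1)
    W=(P-t)@R; W[z==0]=np.nan; return W
E
python3 - <<'E'
from h import *
for n in ("scene","top"):
    c=capture(n); cv2.imwrite(f"pics/{n}0.png",c["image"]); print(n,c["intrinsics"].round(1).tolist(),(-c["R"].T@c["t"]).round(3),c["R"].round(2).tolist())
    for q in ("stop1","clamp","overcap","rack","station","paint_can","torch_nozzle","clamp_pin"):
        print(q,[(round(d["conf"],2),np.round(d["xy"]).tolist(),pix2world(c,*d["xy"]).round(3).tolist()) for d in spot_in(n,q)])
print(current_clock())
E
```

```text
pics
scene [[481.8, 0.0, 329.5], [0.0, 481.8, 206.3], [0.0, 0.0, 1.0]] [ 1.315 -0.528  0.976] [[0.49, 0.87, 0.01], [0.6, -0.33, -0.73], [-0.64, 0.36, -0.68]]
stop1 [(0.91, [179.0, 270.0], [0.424, -0.469, 0.002]), (0.91, [198.0, 311.0], [0.585, -0.469, 0.02]), (0.88, [190.0, 231.0], [0.318, -0.406, 0.017]), (0.74, [288.0, 267.0], [0.551, -0.219, -0.001]), (0.72, [218.0, 256.0], [0.424, -0.365, -0.001]), (0.59, [231.0, 281.0], [0.53, -0.366, 0.009])]
clamp [(0.68, [356.0, 217.0], [0.479, 0.034, 0.006])]
overcap [(0.63, [396.0, 225.0], [0.704, -0.004, 0.186])]
rack [(0.93, [421.0, 179.0], [0.435, 0.303, 0.008]), (0.7, [362.0, 242.0], [0.569, -0.002, 0.002])]
station [(0.79, [359.0, 235.0], [0.561, -0.005, 0.024]), (0.56, [260.0, 232.0], [0.407, -0.233, 0.008])]
paint_can [(0.63, [476.0, 202.0], [0.694, 0.266, 0.131])]
torch_nozzle [(0.48, [238.0, 320.0], [0.664, -0.396, 0.036]), (0.26, [362.0, 244.0], [0.578, -0.005, 0.004]), (0.24, [395.0, 226.0], [0.703, -0.004, 0.185])]
clamp_pin [(0.66, [224.0, 210.0], [0.307, -0.299, 0.04]), (0.57, [475.0, 198.0], [0.688, 0.261, 0.145]), (0.45, [28
[... 512 characters left out ...]
-0.395, -0.002]), (0.32, [188.0, 211.0], [0.425, 0.308, 0.005]), (0.24, [280.0, 193.0], [0.481, 0.03, 0.006])]
clamp [(0.56, [276.0, 194.0], [0.478, 0.04, 0.027])]
overcap [(0.54, [281.0, 116.0], [0.679, 0.014, 0.192])]
rack [(0.94, [190.0, 209.0], [0.43, 0.297, 0.026]), (0.37, [366.0, 219.0], [0.401, -0.232, 0.018])]
station [(0.89, [285.0, 183.0], [0.512, 0.013, 0.005])]
paint_can [(0.96, [184.0, 124.0], [0.655, 0.271, 0.2])]
torch_nozzle [(0.58, [420.0, 135.0], [0.658, -0.395, 0.023]), (0.28, [364.0, 217.0], [0.409, -0.229, 0.014])]
clamp_pin [(0.53, [386.0, 254.0], [0.296, -0.293, 0.018]), (0.43, [419.0, 137.0], [0.655, -0.399, 0.002]), (0.18, [277.0, 191.0], [0.486, 0.037, -0.001])]
0.9
```

View pics/scene0.png

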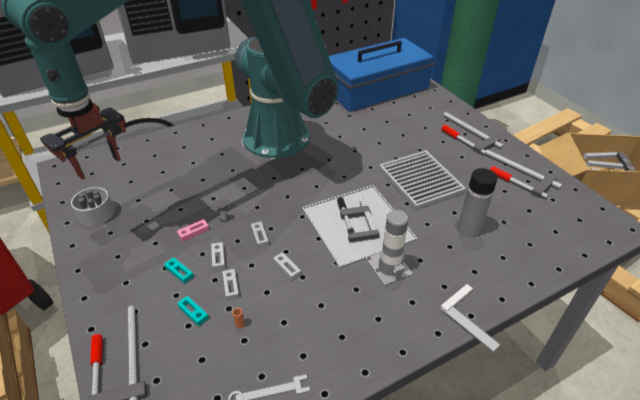

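View pics/top0.png

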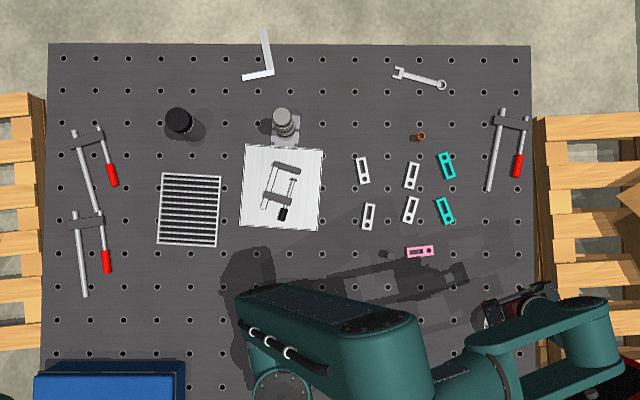

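Run:
```python
import cv2
a=cv2.imread("pics/top0.png")
cv2.imwrite("pics/top0_r.png",cv2.resize(a[110:280,330:480],None,fx=3.4,fy=3.4,interpolation=cv2.INTER_CUBIC))
cv2.imwrite("pics/top0_m.png",cv2.resize(a[80:260,130:340],None,fx=3.3,fy=3.3,interpolation=cv2.INTER_CUBIC))
```

```text
(no output)
```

View pics/top0_r.png

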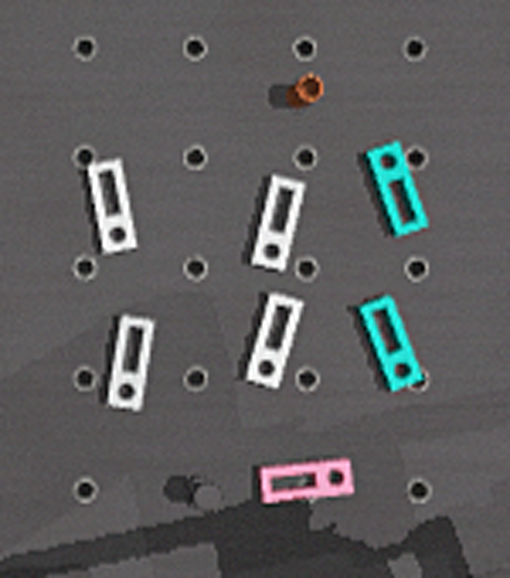

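View pics/top0_m.png

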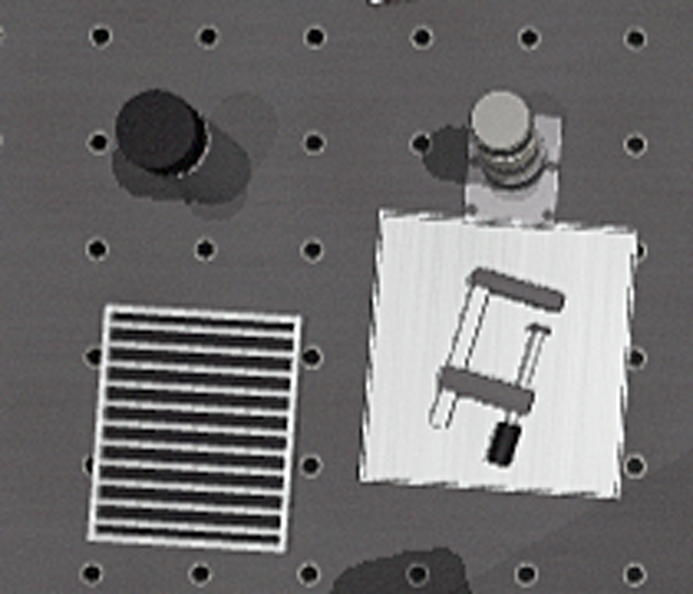

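Silver/white stops: top px (362,171), (412,175), (368,216) and (410,210). These four are the real ones. The turquoise ones at (447,165) and (445,210) and the pink one at (420,251) are look-alikes, as the crop confirms. The clamp is in the tray at (280,190), the cap on the can at (283,117), and the rack at (189,209). Next I fit the poses.

```bash
cat >> h.py <<'E'
from scipy.optimize import minimize
def proj(c,X):
    Y=np.asarray(X)@c["R"].T+c["t"]; K=c["intrinsics"]
    return np.stack([Y[:,0]/Y[:,2]*K[0,0]+K[0,2],Y[:,1]/Y[:,2]*K[1,1]+K[1,2]],-1)
def hullmask(c,X,S=8,sh=4):
    # antialiased mask of hull
    p=proj(c,X); h=cv2.convexHull(p.astype(np.float32))[:,0]
    m=np.zeros((400,640),np.uint8)
    cv2.fillConvexPoly(m,np.round(h*256).astype(np.int32),255,cv2.LINE_AA,8); return m/255.
def box(x,y,a,L,W,z0,z1):
    u=np.array([np.cos(a),np.sin(a)]);v=np.array([-u[1],u[0]])
    return np.array([[*(np.array([x,y])+i*L/2*u+j*W/2*v),z] for i in(-1,1) for j in (-1,1) for z in (z0,z1)])
def fitbox(c,mask,L,W,z0,z1,guess,steps=(.008,.008,.12)):
    m=cv2.GaussianBlur(mask.astype(float),(0,0),1.0)
    def f(p): return ((cv2.GaussianBlur(hullmask(c,box(*p,L,W,z0,z1)),(0,0),1.0)-m)**2).sum()
    best=None
    for da in (-.25,0,.25):
        g=np.array(guess,float)+[0,0,da]
        sim=np.vstack([g]+[g+np.eye(3)[i]*steps[i] for i in range(3)])
        r=minimize(f,g,method="Nelder-Mead",options=dict(initial_simplex=sim,xatol=1e-4,fatol=1e-3,maxiter=200))
        if best is None or r.fun<best.fun: best=r
    return best.x,best.fun
def findstops(c,z0=0.0,white=None):
    """white (low saturation, bright) stop blobs -> (x,y,yaw,residual)"""
    im=c["image"].astype(int); mx=im.max(-1); mn=im.min(-1)
    m=((mx>150)&(mx-mn<35)).astype(np.uint8)
    if white is not None: m&=white.astype(np.uint8)
    n,lab,st,ce=cv2.connectedComponentsWithStats(m,connectivity=4)
    out=[]
    for i in range(1,n):
        if not 100<st[i,4]<700: continue
        r=(lab==i).astype(np.uint8)
        cs,_=cv2.findContours(r,cv2.RETR_EXTERNAL,cv2.CHAIN_APPROX_NONE)
        f=cv2.drawContours(np.zeros_like(r),cs,-1,1,-1)
        (cx,cy),wh,_=cv2.minAreaRect(cs[0])
        pts=np.array([onplane(c,u,v,z0+.018)[:2] for u,v in cs[0][:,0]],np.float32)
        (x,y),(w,h),an=cv2.minAreaRect(pts)
        a=np.deg2rad(an)+(0 if w>h else np.pi/2)
        if not(.055<max(w,h)<.11 and .02<min(w,h)<.05): continue
        p,res=fitbox(c,f,.08,.03,z0,z0+.018,(x,y,a))
        out.append((p[0],p[1],(p[2]+np.pi/2)%np.pi-np.pi/2,res,(round(cx),round(cy)),f))
    return out
E
python3 - <<'E'
from h import *
for n in("top","scene"):
    c=capture(n); print(n)
    for s in findstops(c): print(np.round(s[:4],4),s[4],s[5].sum())
    W=cloud(c)
    d={}
    for q in("station","rack","clamp","overcap","spray_head_top"):
        for s in silhouettes(n,q)[:2]:
            print(q,round(s["conf"],2),s["region"].sum(),np.round(s["xy"]))
            np.save(f"/tmp/{n}_{q}.npy",s["region"]) if q not in d else 0
            d[q]=1
c=capture("top")
g=c["range_z"][150:230,200:420]
W=cloud(c)
print("bench depth",np.nanmedian(W[240:250,300:340,2]),np.nanstd(W[240:250,300:340,2]), "can top",W[108:118,280:290,2].round(3).tolist()[::3])
E
```

```text
top
[ 0.5513 -0.2235  0.1834 16.6194] (363, 170) 262
[ 0.536  -0.3725 -0.2497 20.3154] (411, 175) 268
[ 0.5208  0.8793 -1.1355 28.0898] (7, 176) 239
[ 0.4308 -0.3685 -0.3067 21.7609] (410, 210) 268
[ 0.4101 -0.2395 -0.1477 14.6505] (368, 216) 268
[ 0.1312  0.8434 -1.4971 33.3334] (12, 310) 250
station 0.93 6032 [283. 181.]
rack 0.86 4385 [187. 212.]
rack 0.24 879 [181. 124.]
clamp 0.69 817 [276. 193.]
overcap 0.89 317 [283. 115.]
overcap 0.67 245 [409. 214.]
scene
[ 0.4023 -0.2368 -0.1907 44.4628] (259, 232) 235
[ 0.4229 -0.3651 -0.2622 42.5885] (217, 254) 273
[ 0.545  -0.2196  0.1633 60.8804] (287, 264) 300
[ 1.0029  0.5984 -1.5332  1.1445] (633, 268) 141
[ 0.5294 -0.3696 -0.2239 41.6608] (230, 282) 319
[  0.9667   0.3615  -1.1974 256.2677] (569, 295) 106
station 0.56 5288 [361. 231.]
station 0.31 403 [285. 267.]
clamp 0.71 907 [360. 215.]
overcap 0.73 494 [396. 222.]
bench depth 0.0001932477798176315 0.0031645262704111474 can top [[0.193, 0.189, 0.188, 0.189, 0.183, 0.187, -0.003, -0.001, -0.002, 0.002], [0.192, 0.193, 0.19, 0.193, 0.188, 0.187, 0.191, 0.19, 0.192, 0.185], [0.194, 0.189, 0.188, 0.189, 0.191, 0.195, 0.194, 0.191, 0.188, 0.191], [0.195, 0.195, 0.187, 0.192, 0.191, 0.19, 0.187, 0.185, 0.186, 0.191]]
```

Run:
```python
from h import *
import h
c={n:capture(n) for n in("top","scene")}
for n in c:
    for s in findstops(c[n]):
        if abs(s[1])<.5 and s[0]<.6:
            p,r=fitbox(c[n],s[5],.08,.03,.018,.018,s[:3]); print(n,s[4],np.round(s[:4],4),np.round(p,4),round(r,1))
# station: bright region top
t=c["top"]; im=t["image"].astype(int)
m=((im.min(-1)>150)).astype(np.uint8)
n,lab,st,ce=cv2.connectedComponentsWithStats(m)
i=max(range(1,n),key=lambda i: st[i,4] if 240<ce[i][0]<320 and 140<ce[i][1]<240 else 0)
r=(lab==i).astype(np.uint8); cs,_=cv2.findContours(r,cv2.RETR_EXTERNAL,cv2.CHAIN_APPROX_NONE)
f=cv2.drawContours(np.zeros_like(r),cs,-1,1,-1); f=cv2.morphologyEx(f,cv2.MORPH_OPEN,np.ones((25,25)))
print("tray",st[i],fitbox(t,f,.25,.24,.009,.009,(.53,.01,-.05)))
# rack
sub=np.zeros_like(r); sub[165:255,150:228]=((im.min(-1)>115)[165:255,150:228])
f=cv2.morphologyEx(sub,cv2.MORPH_CLOSE,np.ones((9,9))); f=cv2.morphologyEx(f,cv2.MORPH_OPEN,np.ones((15,15)))
print("rack",f.sum(),fitbox(t,f,.215,.18,.02,.02,(.43,.3,-.05)))
# cap disc
W=cloud(t); k=(W[...,2]>.17)&(abs(W[...,0]-.69)<.06)&(abs(W[...,1])<.06)
v,u=np.nonzero(k); P=np.array([onplane(t,a,b,.19) for a,b in zip(u,v)]); print("cap",k.sum(),P.mean(0),P.min(0),P.max(0),np.median(W[k],0))
W=cloud(c["scene"]); k=(W[...,2]>.183)&(abs(W[...,0]-.69)<.06)&(abs(W[...,1])<.06)
print("cap scene",k.sum(),np.nanmean(W[k],0),np.nanmin(W[k],0),np.nanmax(W[k],0))
```

```text
top (363, 170) [ 0.5513 -0.2235  0.1834 16.6194] [ 0.5506 -0.2226  0.188 ] 9.0
top (411, 175) [ 0.5358 -0.3727 -0.2494 20.7421] [ 0.5354 -0.3711 -0.2433] 7.1
top (410, 210) [ 0.4308 -0.3685 -0.3067 21.7609] [ 0.4307 -0.3668 -0.2939] 7.5
top (368, 216) [ 0.4101 -0.2398 -0.1501 14.1759] [ 0.4102 -0.2387 -0.157 ] 7.6
scene (259, 232) [ 0.4023 -0.2368 -0.1907 44.4628] [ 0.4126 -0.2393 -0.1563] 5.5
scene (217, 254) [ 0.4229 -0.3651 -0.2655 42.0119] [ 0.4328 -0.3672 -0.2871] 5.1
scene (287, 264) [ 0.5451 -0.2197  0.1634 61.7752] [ 0.5529 -0.2225  0.1881] 1.8
scene (230, 282) [ 0.5294 -0.3696 -0.2239 41.6608] [ 0.5372 -0.3715 -0.2549] 6.5
tray [ 239  132   84   99 5858] (array([ 0.50094399,  0.0261588 , -0.04912802]), np.float64(342.2967391333427))
rack 4399 (array([ 0.43048612,  0.30218149, -0.0580322 ]), np.float64(16.154157738283782))
cap 307 [0.67843552 0.012915   0.19      ] [ 0.65352333 -0.01305568  0.19      ] [0.70488593 0.03791442 0.19      ] [0.67848207 0.01376705 0.18902114]
cap scene 291 [0.6880436  0.00980416 0.18952977] [ 0.66064152 -0.01377443  0.1830048 ] [0.71136449 0.0348389  0.1946451 ]
```

```bash
cat >> h.py <<'E'
from scipy.spatial.transform import Rotation as Rn
def quat(a):
    ca,sa=np.cos(a),np.sin(a)
    return Rn.from_matrix(np.array([[ca,sa,0],[sa,-ca,0],[0,0,-1.]])).as_quat()
def best_quat(pos,yaw):
    q0=np.array(current_joint_pos()); b=None
    for y in (yaw,yaw+np.pi):
        j=inverse_kinematics(list(pos),list(quat(y)))
        if j is None: continue
        j=np.array(j); cost=abs(j-q0).max()+ .3*abs(j[5])
        if b is None or cost<b[0]: b=(cost,quat(y),j)
    if b is None: raise PlanningError(f"no ik {pos} {yaw}")
    return b[1]
def wray(c,u,v):
    K,R,t=c["intrinsics"],c["R"],c["t"]
    a=np.array([(u-K[0,2])/K[0,0],(v-K[1,2])/K[1,1]]); r=np.hypot(*a)
    d=np.array([*(a/r*np.sin(r) if r>0 else a),np.cos(r)]); return -R.T@t, R.T@d
def wplane(c,u,v,h):
    o,d=wray(c,u,v); return o+d*(h-o[2])/d[2]
def rectify(c,x0,x1,y0,y1,h,res=.001):
    """orthophoto at plane z=h; rows: x from x1 down, cols: y from y1 down"""
    xs=np.arange(x1,x0,-res); ys=np.arange(y1,y0,-res)
    X=np.stack(np.meshgrid(xs,ys,indexing="ij")+[np.full((len(xs),len(ys)),h)] if False else [*np.meshgrid(xs,ys,indexing="ij"),np.full((len(xs),len(ys)),h)],-1)
    Y=X@c["R"].T+c["t"]; th=np.arctan2(np.hypot(Y[...,0],Y[...,1]),Y[...,2]); rr=np.hypot(Y[...,0],Y[...,1])+1e-9
    K=c["intrinsics"]
    return cv2.remap(c["image"],(Y[...,0]/rr*th*K[0,0]+K[0,2]).astype(np.float32),(Y[...,1]/rr*th*K[1,1]+K[1,2]).astype(np.float32),cv2.INTER_LINEAR)
E
python3 - <<'E'
from h import *
print(Rn.from_quat(current_orientation()).as_matrix().round(2).tolist())
p=[.48,.03,.38]; move_ptp(p,list(best_quat(p,np.pi/2)))
print(current_clock(),np.round(current_joint_pos(),2))
c=capture("wrist"); cv2.imwrite("pics/w1.png",c["image"]); print(c["intrinsics"].round(1).tolist(),(-c["R"].T@c["t"]).round(3),c["R"].round(2).tolist())
o=rectify(c,.35,.65,-.12,.18,.02); cv2.imwrite("pics/w1_r.png",cv2.resize(o,None,fx=2,fy=2))
for q in ("clamp","overcap"): print(q,[(round(d["conf"],2),np.round(d["xy"]).tolist()) for d in spot_in("wrist",q)])
E
```

```text
[[0.35, -0.94, -0.0], [-0.94, -0.35, 0.0], [-0.0, -0.0, -1.0]]
4.0417 [-0.08  0.07  1.51 -0.    1.56 -1.65]
[[309.7, 0.0, 314.7], [0.0, 309.7, 196.9], [0.0, 0.0, 1.0]] [0.413 0.029 0.542] [[0.0, 1.0, 0.0], [0.97, -0.0, 0.24], [0.24, 0.0, -0.97]]
clamp [(0.68, [313.0, 159.0])]
overcap [(0.93, [305.0, 318.0]), (0.24, [315.0, 159.0])]
```

View pics/w1.png

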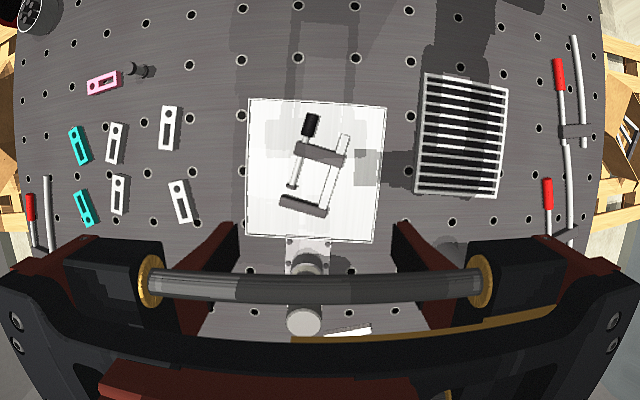

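View pics/w1_r.png

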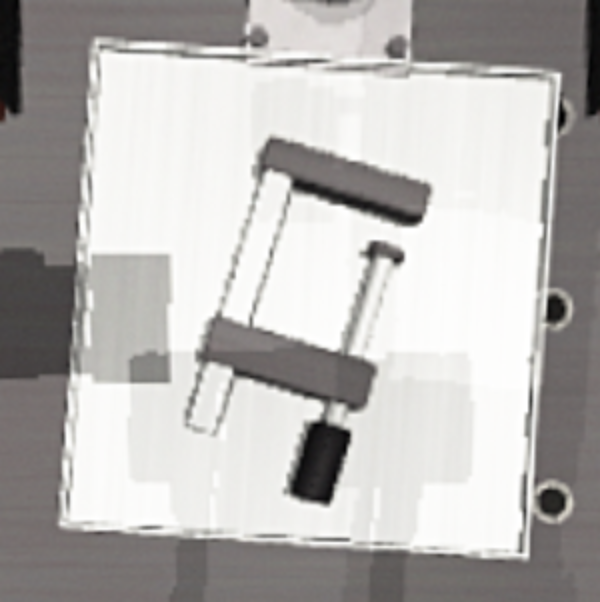

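The ortho view (2 px/mm) shows the tray centre at about (0.502, 0.025) with yaw about -0.075. The clamp bar between the arms is at px (255,248), i.e. (0.526, 0.0525), yaw about -0.285, with the handle towards the robot. Now I take out the clamp.

```bash
cat > s1.py <<'E'
from h import *
yaw=-.285+np.pi/2; q=list(quat(yaw))
g=np.array([.511,.0567])
move_gripper(.045)
move_ptp([*g,.12],q)
print(servo_line([*g,.009],q,rate=.15,contact_N=8),np.round(current_position(),4))
move_gripper(.0)
print("gap",current_finger_gap(),current_clock())
servo_line([*g,.30],q,rate=.25)
print("gap",current_finger_gap(),np.round(current_force(),2),np.round(current_torque(),2))
c=capture("scene"); cv2.imwrite("pics/s1.png",c["image"])
c=capture("wrist"); cv2.imwrite("pics/w2.png",c["image"])
print(current_clock())
E
python3 s1.py
```

```text
False [0.5119 0.0566 0.0099]
gap 0.013584872452849093 7.5167
gap 0.013962675015358634 [ 0.24  0.39 -6.38] [ 0.13 -0.17 -0.  ]
8.9333
```

View pics/s1.png

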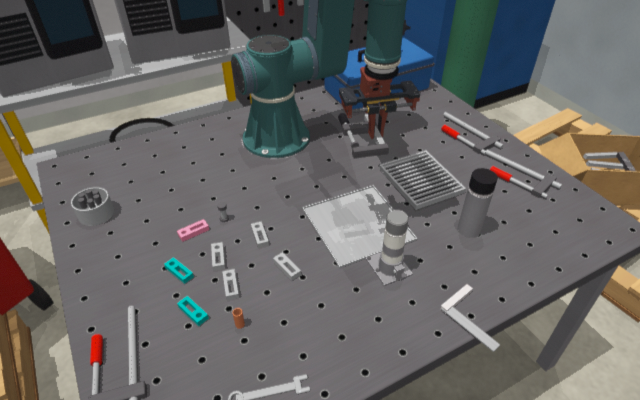

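View pics/w2.png

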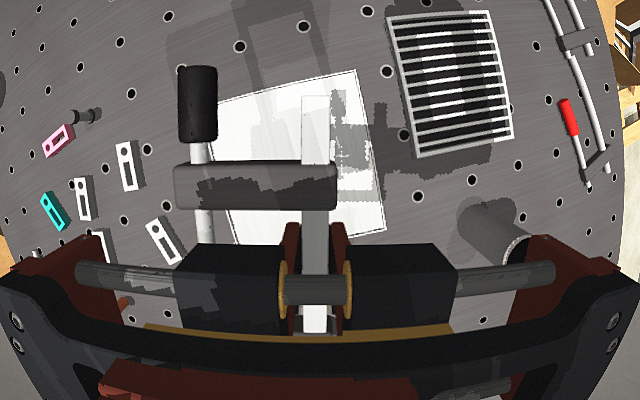

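```bash
cat > s2.py <<'E'
from h import *
q=list(quat(0))
g=np.array([.735,-.19])
move_ptp([*g,.28],q)
servo_line([*g,.03],q,rate=.25)
print(servo_line([*g,.005],q,rate=.04,contact_N=4),np.round(current_position(),4),np.round(current_force(),2))
move_gripper(.04)
servo_line([*g,.2],q,rate=.3)
p=[.60,.02,.34]; move_ptp(p,list(best_quat(p,np.pi/2)))
move_gripper(.085)
c=capture("top"); cv2.imwrite("pics/t2.png",c["image"])
c=capture("wrist"); cv2.imwrite("pics/w3.png",c["image"])
o=rectify(c,.60,.76,-.08,.08,.19,.0005); cv2.imwrite("pics/w3_r.png",cv2.resize(o,None,fx=1.5,fy=1.5))
print(current_clock())
E
python3 s2.py
```

```text
True [ 0.7345 -0.1898  0.0061] [ 0.39 -0.74  4.51]
15.4667
```

View pics/t2.png

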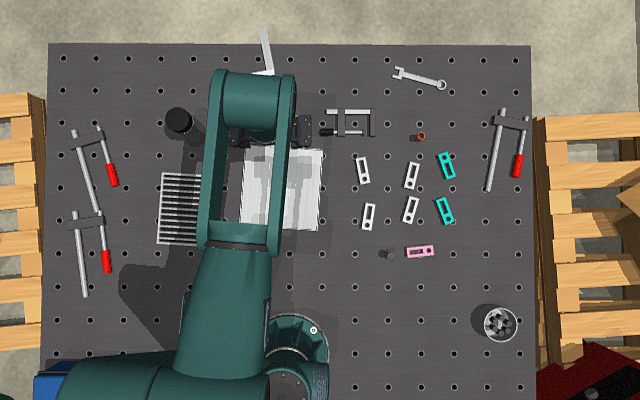

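View pics/w3.png

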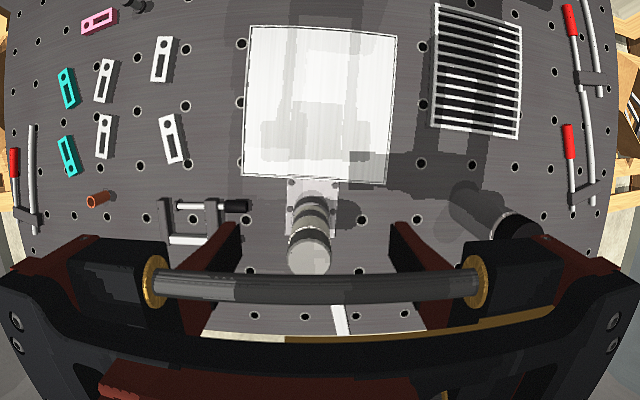

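The clamp lies clear on the bench at top px (350,122), and the tray is empty. The wrist view shows the cap at (310,252). I'll refine its position.

Run:
```python
from h import *
c=capture("wrist")
o=rectify(c,.62,.76,-.07,.07,.19,.00025); cv2.imwrite("pics/w3_r2.png",o)
s=silhouettes("wrist","overcap"); print([(round(a["conf"],2),a["region"].sum(),a["xy"]) for a in s])
o2=rectify(c,.35,.66,-.13,.17,.009,.0005); cv2.imwrite("pics/w3_tray.png",o2[:, :][:620,:600])
```

```text
[(0.64, np.int64(1865), [310.7, 253.1])]
```

View pics/w3_r2.png

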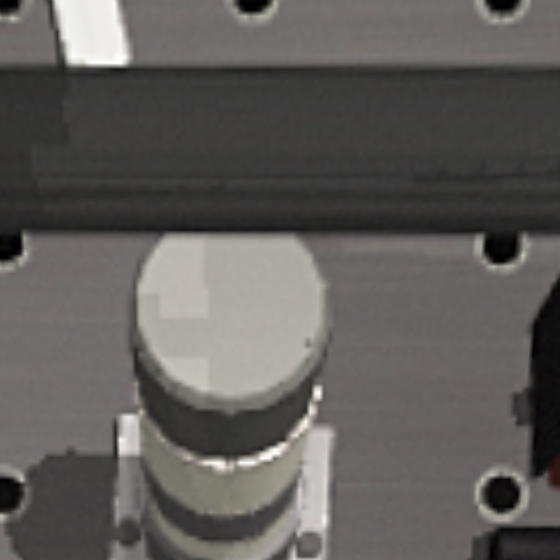

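View pics/w3_tray.png

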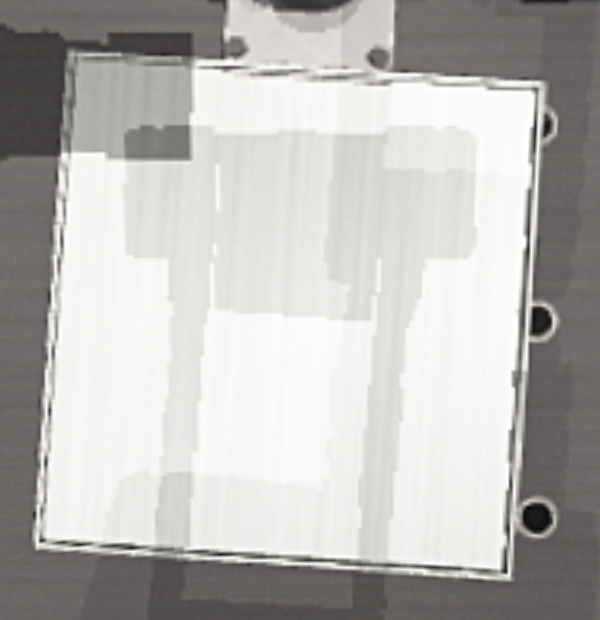

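```bash
cat > s3.py <<'E'
from h import *
q=list(quat(0)); g=np.array([.6834,.012])
move_ptp([*g,.26],q)
print(servo_line([*g,.158],q,rate=.15,contact_N=5),np.round(current_position(),4),np.round(current_force(),2))
for w in (.06,.055,.0):
    move_gripper(w); print(w,round(current_finger_gap(),4),np.round(current_force(),2),np.round(current_torque(),2))
print(np.round(current_position(),4),current_clock())
E
python3 s3.py
```

```text
False [0.6841 0.0119 0.159 ] [-0.75  0.68 -1.05]
0.06 0.0601 [-0.1   0.07 -0.21] [-0.   -0.02 -0.02]
0.055 0.0552 [0.21 0.12 0.04] [-0.07 -0.11  0.04]
0.0 0.0512 [ 0.7  -0.33 -0.23] [-0.08 -0.13 -0.01]
[0.6834 0.012  0.158 ] 18.9667
```

```bash
cat > s4.py <<'E'
from h import *
q=list(quat(0)); g=np.array([.6834,.012]); d=np.array([.70,.135])
servo_line([*g,.25],q,rate=.2)
print(round(current_finger_gap(),4))
move_ptp([*d,.2],q)
servo_line([*d,.03],q,rate=.25)
print(servo_line([*d,.004],q,rate=.04,contact_N=3),np.round(current_position(),4))
P=current_position(); np.save("cap.npy",P)
move_gripper(.085)
servo_line([*d,.25],q,rate=.3)
p=[.40,-.25,.36]; move_ptp(p,list(best_quat(p,np.pi/2)))
for n in("scene","top","wrist"):
    c=capture(n); cv2.imwrite(f"pics/{n}4.png",c["image"])
    if n!="wrist":
        for s in findstops(c,.018): print(n,np.round(s[:4],4),s[4])
print(current_clock())
E
sed -i 's/p,res=fitbox(c,f,.08,.03,z0,z0+.018,(x,y,a))/p,res=fitbox(c,f,.08,.03,z0+.018,z0+.018,(x,y,a))/' h.py
sed -i 's/findstops(c,.018)/findstops(c)/' s4.py
python3 s4.py
```

```text
0.0512
True [0.6999 0.1351 0.0073]
scene [ 0.4136 -0.2393 -0.1648  9.94  ] (259, 232)
scene [ 0.4329 -0.367  -0.2826  6.512 ] (217, 254)
scene [ 0.5528 -0.2225  0.1873  2.6426] (287, 264)
scene [ 1.0044  0.5781 -1.4753  0.192 ] (633, 268)
scene [ 0.5374 -0.3716 -0.2455 10.2397] (230, 282)
scene [  0.9756   0.346   -1.3718 193.1211] (569, 295)
top [ 0.5508 -0.2226  0.1832  8.9612] (363, 170)
top [ 0.5364 -0.3709 -0.2795 28.5279] (411, 175)
top [ 0.5255  0.8709 -1.5702 34.7623] (7, 176)
top [3.888000e-01 3.660000e-02 1.510400e+00 1.188112e+02] (278, 222)
top [ 1.140000e-01 -6.105000e-01 -7.974000e-01  1.161106e+02] (493, 315)
top [-0.028   0.8548 -0.4516 25.2748] (8, 362)
25.2
```

View pics/scene4.png

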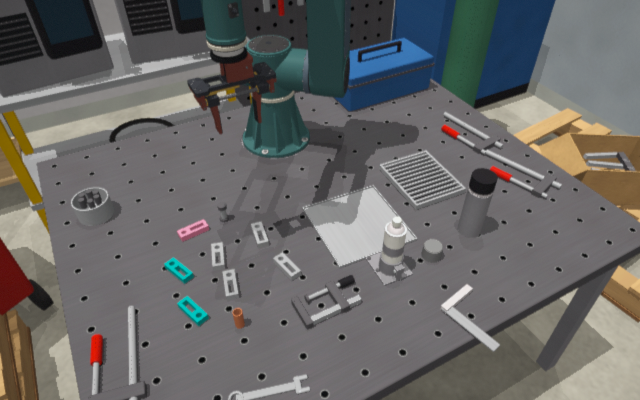

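View pics/wrist4.png

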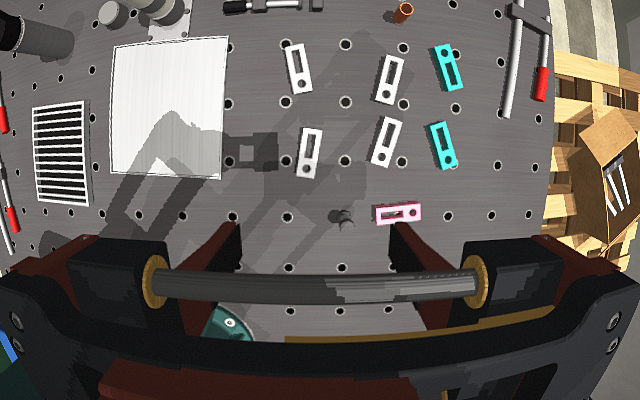

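The cap stands at scene px (432,250), the spray head is bare at (396,225), and all four stops are where they were. Next I move the stops into the tray.

```bash
cat >> h.py <<'E'
TRAY=(.502,.0246,-.069); RACK=(.4305,.302,-.058)
def loc(fr,x,y):
    c,s=np.cos(fr[2]),np.sin(fr[2]); return np.array([fr[0]+c*x-s*y,fr[1]+s*x+c*y])
def bench_stops(name="scene"):
    c=capture(name)
    return [s for s in findstops(c) if .3<s[0]<.75 and -.55<s[1]<-.13 and s[3]<60], c
def pick(x,y,a,z,hi=.14):
    q=list(quat(a+np.pi/2))
    move_gripper(.06); move_ptp([x,y,hi],q)
    hit=servo_line([x,y,z],q,rate=.2,contact_N=10)
    if hit: print("CONTACT in descent",current_position())
    move_gripper(0.); g=current_finger_gap()
    servo_line([x,y,hi],q,rate=.3)
    print("pick gap %.4f after %.4f fz %.2f"%(g,current_finger_gap(),current_force()[2]))
def place(x,y,a,z,hi=.14):
    q=list(quat(a+np.pi/2))
    move_ptp([x,y,hi],q); servo_line([x,y,z+.012],q,rate=.3)
    h=servo_line([x,y,z-.006],q,rate=.04,contact_N=3); print("place contact",h,np.round(current_position(),4))
    move_gripper(.06); servo_line([x,y,hi],q,rate=.3)
E
cat > s5.py <<'E'
from h import *
import sys
slots=[(-55,-60),(-55,60),(55,-60),(55,60)]
for k in map(int,sys.argv[1:]):
    ss,c=bench_stops()
    s=min(ss,key=lambda s:np.hypot(s[0],s[1]))
    print(len(ss),np.round(s[:4],3))
    pick(*s[:3],.005)
    t=loc(TRAY,slots[k][0]/1000,slots[k][1]/1000)
    place(*t,TRAY[2],.008)
    print("t",current_clock())
for n in ("scene","wrist"):
    c=capture(n); cv2.imwrite(f"pics/{n}5_{k}.png",c["image"])
E
python3 s5.py 0
```

```text
4 [ 0.415 -0.24  -0.166 10.22 ]
pick gap 0.0296 after 0.0298 fz -1.61
place contact True [ 0.4445 -0.0319  0.0075]
t 33.3667
```

```bash
ls pics/*5_0*
```

```text
pics/scene5_0.png
pics/wrist5_0.png
```

View pics/scene5_0.png

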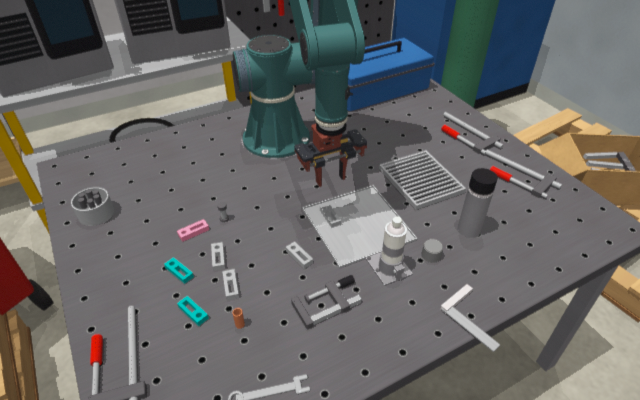

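The stop that was at (287,264) has been knocked to (299,254). The rest are unchanged, and the look before each pick covers this.

```bash
python3 s5.py 1 2 3
```

```text
3 [ 0.533 -0.177  0.18   3.588]
pick gap 0.0298 after 0.0296 fz -2.63
place contact True [0.4528 0.0882 0.0075]
t 39.7083
2 [ 0.433 -0.367 -0.287  5.942]
pick gap 0.0297 after 0.0299 fz -2.42
place contact True [ 0.5544 -0.0395  0.0078]
t 47.1417
1 [ 0.537 -0.371 -0.255  6.266]
pick gap 0.0297 after 0.0295 fz -2.32
place contact True [0.5627 0.0807 0.0078]
t 54.5083
```

Run:
```python
from h import *
p=[.45,.02,.40]; move_ptp(p,list(best_quat(p,np.pi/2)))
c=capture("wrist"); o=rectify(c,.35,.66,-.13,.17,.021,.0005); cv2.imwrite("pics/w6_tray.png",o[:600,:600])
c=capture("scene"); cv2.imwrite("pics/s6.png",c["image"]); print(current_clock())
```

```text
55.825
```

View pics/w6_tray.png

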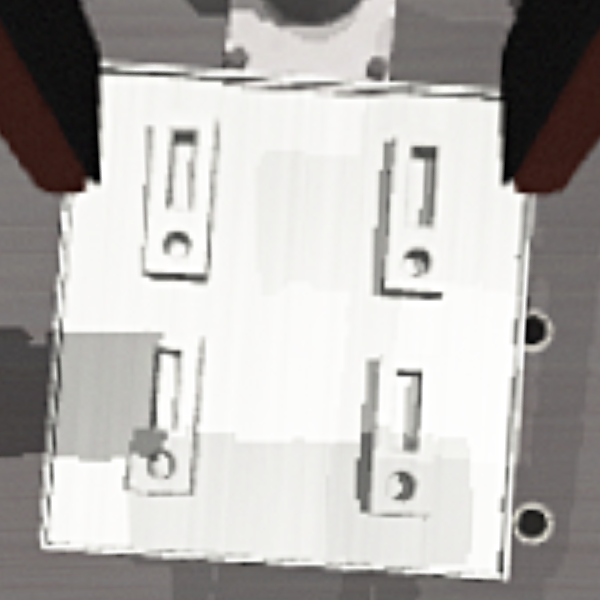

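View pics/s6.png

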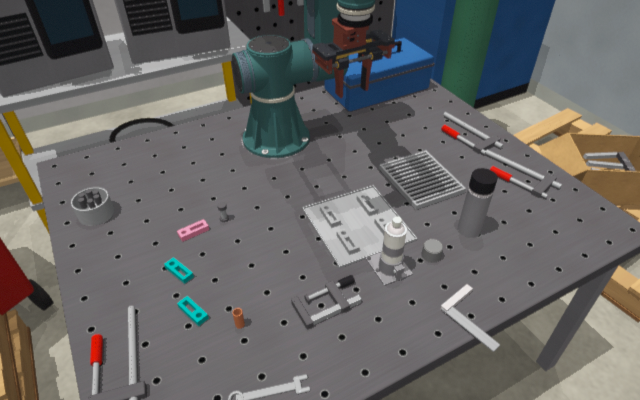

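All four stops lie flat in the tray in a 2x2 layout (ortho px around (180,200), (415,215), (165,420), (400,440)). Now I press the head.

Run:
```python
from h import *
q=list(quat(0)); g=[.6834,.012]
move_gripper(0.)
move_ptp([*g,.25],q); servo_line([*g,.188],q,rate=.2)
sleep(.2)
print(servo_line([*g,.1785],q,rate=.015,contact_N=2),np.round(current_position(),4),np.round(current_force(),2))
h=servo_line([*g,.1750],q,rate=.01,contact_N=16)
for i in range(3):
    sleep(.25); print(h,np.round(current_position(),4),np.round(current_force(),2))
c=capture("scene"); cv2.imwrite("pics/press.png",cv2.resize(c["image"][170:300,320:480],None,fx=4,fy=4))
```

```text
True [0.6834 0.012  0.18  ] [0.13 0.35 3.36]
False [0.6835 0.012  0.1761] [-2.52  0.08  9.72]
False [0.6834 0.012  0.1761] [-1.5   0.84  9.98]
False [0.6834 0.012  0.1761] [-2.2  -0.59  8.69]
```

Run:
```python
from h import *
q=list(quat(0)); g=[.6834,.012]
h=servo_line([*g,.1740],q,rate=.01,contact_N=12); sleep(.5)
print(h,np.round(current_position(),4),np.round(current_force(),2))
servo_line([*g,.186],q,rate=.03); sleep(.2); print(np.round(current_force(),2))
servo_line([*g,.25],q,rate=.25)
p=[.45,.02,.40]; move_ptp(p,list(best_quat(p,np.pi/2)))
for n in("wrist","scene"):
    c=capture(n); cv2.imwrite(f"pics/{n}7.png",c["image"])
    if n=="wrist": o=rectify(c,.35,.66,-.13,.17,.021,.0005); cv2.imwrite("pics/w7_tray.png",o[:600,:600])
print(current_clock())
```

```text
False [0.6835 0.012  0.1758] [-3.31  0.25 13.27]
[-1.06 -0.38 -0.13]
64.2333
```

View pics/w7_tray.png

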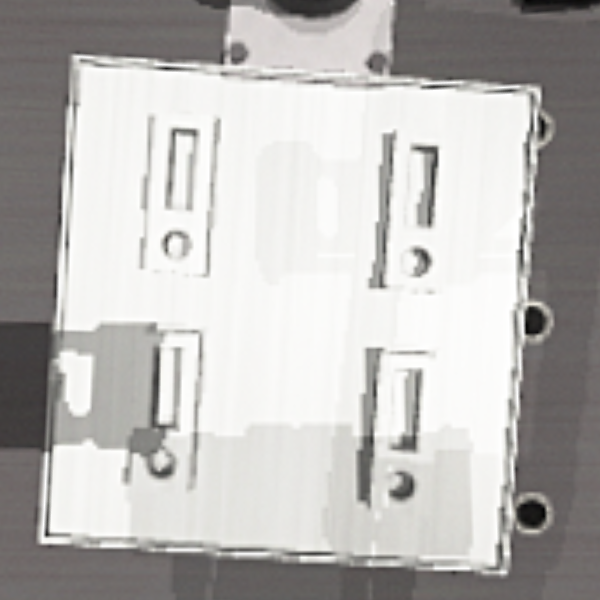

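View pics/scene7.png

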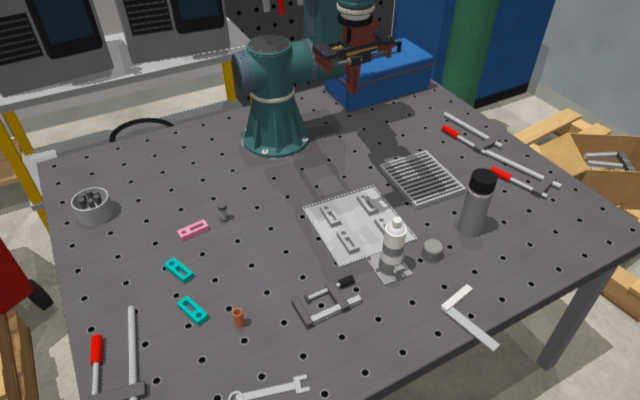

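The head went fully down (13 N, TCP z 0.1758, i.e. 4.7 mm below the 0.1805 top) and came back up. The stops are unmoved. Now to the rack.

```bash
cat > s8.py <<'E'
from h import *
import sys
slots=[(-55,-60),(-55,60),(55,-60),(55,60)]
for k,r in ((1,(-48,-45)),(3,(48,-45)),(0,(-48,45)),(2,(48,45))):
    if str(k) not in sys.argv[1:]: continue
    t=loc(TRAY,slots[k][0]/1000,slots[k][1]/1000)
    pick(*t,TRAY[2],.0085)
    if current_finger_gap()<.027: print("MISSED",k); break
    place(*loc(RACK,r[0]/1000,r[1]/1000),RACK[2],.0255)
    print("t",current_clock())
c=capture("scene"); cv2.imwrite("pics/s8_%s.png"%sys.argv[1],c["image"])
E
python3 s8.py 1
```

```text
pick gap 0.0295 after 0.0296 fz -3.24
place contact True [0.3814 0.2604 0.025 ]
t 72.5417
```

Run:
```python
from h import *
c=capture("wrist"); cv2.imwrite("pics/w8.png",c["image"])
```

```text
(no output)
```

View pics/w8.png

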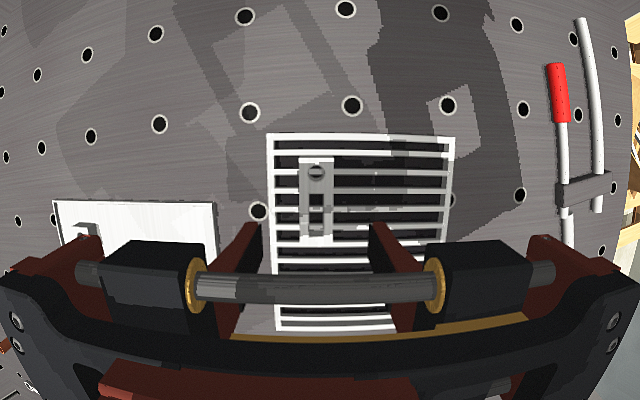

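View pics/s8_1.png

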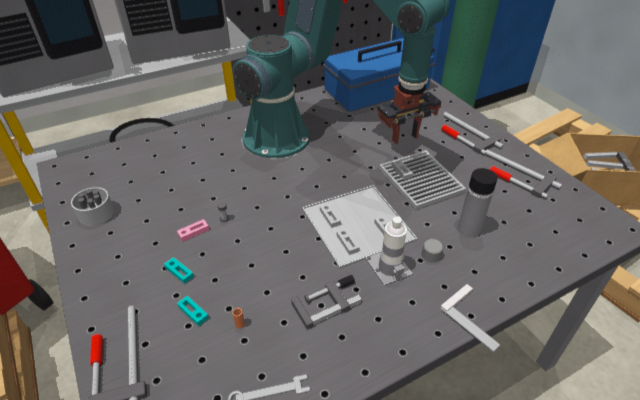

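The stop lies flat on the rack's near right (wrist px (317,200)), and the remaining three are unmoved. I continue with them.

```bash
python3 s8.py 3 0 2
```

```text
pick gap 0.0301 after 0.0298 fz -2.33
place contact True [0.4775 0.2548 0.0253]
t 78.6917
pick gap 0.0299 after 0.0295 fz -1.87
place contact True [0.3866 0.3506 0.0252]
t 85.4917
pick gap 0.0297 after 0.0301 fz -3.95
place contact True [0.4826 0.345  0.0254]
t 92.7583
```

View pics/s8_3.png

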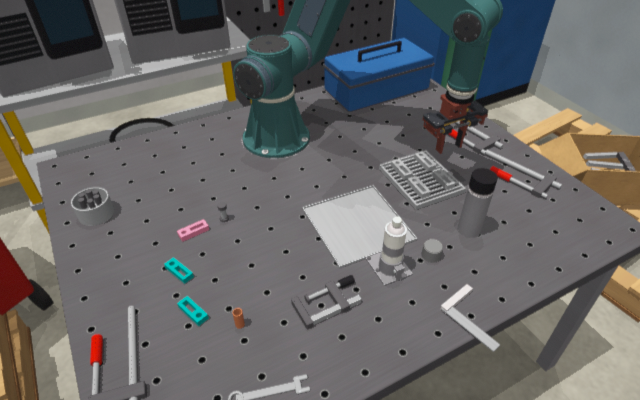

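All four are on the rack and the tray is empty. Next I put the overcap back.

```bash
cat > s9.py <<'E'
from h import *
P=np.load("cap.npy"); q=list(quat(0)); d=[.70,.135]; g=[.6834,.012]
p=np.array(current_position()); servo_line([p[0],p[1],.32],rate=.3)
m=[.50,.13,.32]; move_ptp(m,q)
move_gripper(.085)
move_ptp([*d,.25],q)
print(servo_line([*d,.0075],q,rate=.2,contact_N=6),np.round(current_position(),4))
f0=np.array(current_force()); move_gripper(0.); print(round(current_finger_gap(),4),np.round(np.array(current_force())-f0,2))
servo_line([*d,.26],q,rate=.25); print(round(current_finger_gap(),4))
move_ptp([*g,.26],q)
servo_line([*g,.205],q,rate=.15); sleep(.2)
h=servo_line([*g,.170],q,rate=.05,contact_N=3); print("down",h,np.round(current_position(),4),np.round(current_force(),2))
if not h:
    h=servo_line([*g,.1535],q,rate=.02,contact_N=3); print("seat",h,np.round(current_position(),4),np.round(current_force(),2))
print(current_clock())
c=capture("scene"); cv2.imwrite("pics/s9.png",cv2.resize(c["image"][150:300,320:500],None,fx=4,fy=4))
E
python3 s9.py
```

```text
False [0.7011 0.1352 0.009 ]
0.0511 [ 1.01 -0.34  1.24]
0.0509
down False [0.6836 0.012  0.1701] [-0.52 -0.05 -0.44]
seat True [0.6833 0.012  0.1576] [-0.72  0.11  4.72]
101.975
```

View pics/s9.png

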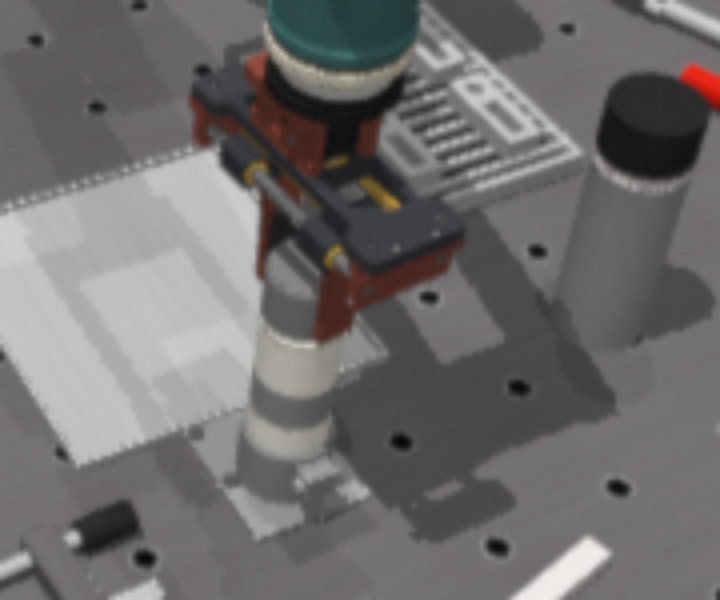

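Seated at TCP z 0.1576 (expected 0.1573). Release, back off and check everything.

Run:
```python
from h import *
q=list(quat(0)); g=[.6834,.012]
move_gripper(.085); servo_line([*g,.30],q,rate=.2)
p=[.42,.12,.42]; move_ptp(p,list(best_quat(p,np.pi/2)))
sleep(.5)
c=capture("wrist"); cv2.imwrite("pics/w10.png",c["image"])
p=[.30,-.40,.40]; move_ptp(p,list(best_quat(p,0)))
c=capture("scene"); cv2.imwrite("pics/s10.png",c["image"])
cv2.imwrite("pics/s10c.png",cv2.resize(c["image"][140:300,320:510],None,fx=4,fy=3.7))
c=capture("top"); cv2.imwrite("pics/t10.png",c["image"])
cv2.imwrite("pics/t10c.png",cv2.resize(c["image"][80:260,130:380],None,fx=3.2,fy=3.2,interpolation=cv2.INTER_CUBIC))
W=cloud(c); k=(W[...,2]>.17)&(abs(W[...,0]-.69)<.06)&(abs(W[...,1])<.06)
v,u=np.nonzero(k); P=np.array([onplane(c,a,b,.19) for a,b in zip(u,v)]); print("cap",k.sum(),P.mean(0),np.median(W[k],0))
k=(abs(W[...,0]-.43)<.09)&(abs(W[...,1]-.302)<.07); print("rack z max",np.nanpercentile(W[k][:,2],[50,95,99]))
print(current_clock())
```

```text
cap 304 [0.67689469 0.01315515 0.19      ] [0.67737538 0.01365753 0.18934596]
rack z max [0.01850613 0.04084347 0.0434521 ]
107.425
```

View pics/s10c.png

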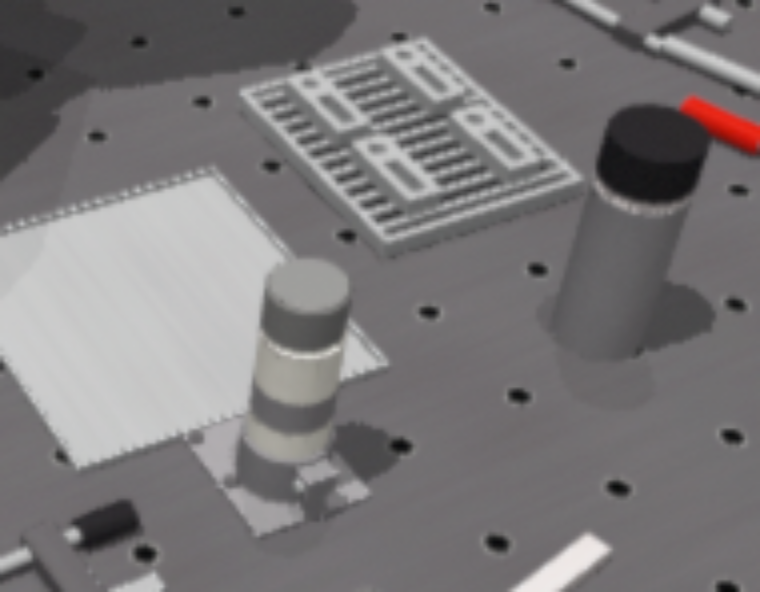

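View pics/t10c.png

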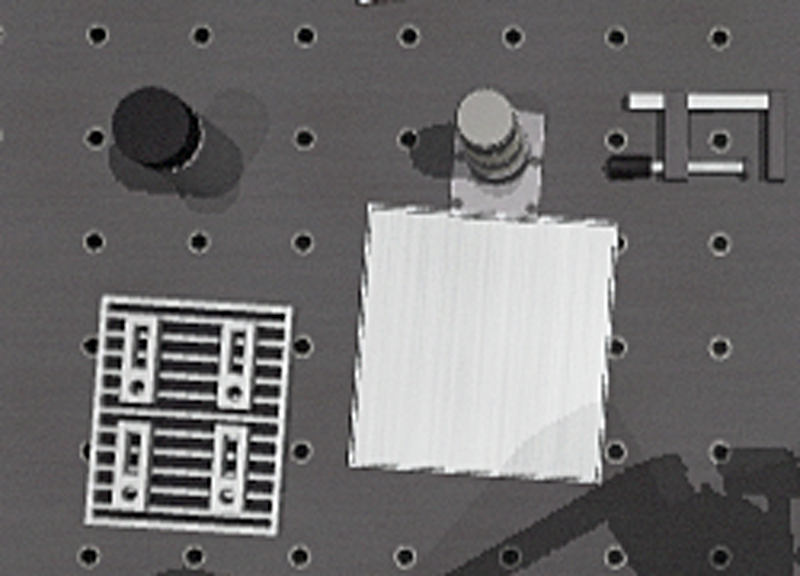

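View pics/s10.png

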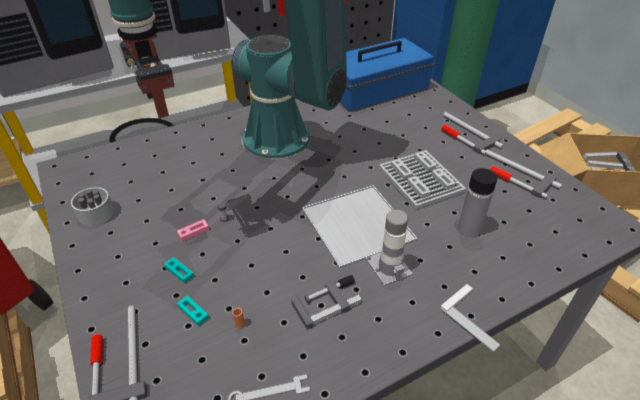

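The cap sits squarely on the can (scene px (396,222)) and four separate stops lie flat on the rack. The clamp is clear at top px (350,122) and the bystanders are unmoved. I'll hand in.

```bash
python3 -c "
from bench import *
close_job(); print(current_clock())"
```

```text
the job is handed in; nothing more can be done
the job is handed in; nothing more can be done
```

The job is done and handed in at about 107 s of the 210 s allowed; the hand-in gives no verdict.

**What I did, in order:**
1. Took the clamp out of the tray and laid it flat on the bench, right of the can.
2. Lifted the overcap off and stood it on the bench.
3. Laid all four silver stops flat in the tray. The pink and turquoise look-alikes were left alone.
4. Pressed the spray head down about 4.7 mm by TCP height, at about 13 N, and let it spring back up.
5. Laid the four stops side by side on the rack.
6. Put the overcap back on the can.

**Last checks:**
- **Stops:** the pictures show four separate stops flat on the rack. The highest depth readings there are about 41–43 mm, against an expected 38 mm with about 3 mm of noise, so they are not stacked.
- **Overcap:** its top reads 0.189 m (nominal 0.190). It seated within 0.3 mm of the expected height and looks square.
- **Everything else:** the tray is empty, the clamp is clear of it, and the other things look unmoved.

**What disagreed:**
- **Knocked stop:** one stop was knocked a few centimetres while I was working. I found it again before picking it up.
- **Cap position:** the top camera puts the cap centre about 6 mm off in x from the wrist camera and station fit. It showed nearly the same offset before I touched the cap, so I take it as camera error.
- **Tray yaw:** the first tray fit from the top camera was poor, so I used the wrist view instead.

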